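# Cap the three storage tubes, each with the cap that fits

## Task

Close the three open cardboard tubes in the rack with the three black caps lying on the table: the sizes differ only slightly, so try each cap until you find the tube whose rim it drops onto, and leave it there fully home. Leave the tubes standing in their cells, and leave the glue, the tape and the mug of pens where they are.

Things in the scene. Friction and masses are not known exactly. Their poses are not given: they have to be found in the camera images.
- rack: fixed plywood tube rack: open-topped box 92 x 264 mm, 80 mm high, with three 80 mm square cells side by side along its own y axis (pitch 86 mm, inner floor 6 mm above its underside). Origin at the centre of its underside.
- tube_a: one of three plain cardboard tubes of rolled sheets, upright in the rack's cells, open end up, with a few mm of play. Origin at the centre of its underside, z up; 150 mm tall, wall 3.5 mm, top 32 mm free inside; about 0.26 kg. The three measure 60, 66 and 72 mm outside (53, 59, 65 inside); which is which is not known.
- tube_b: another of the three tubes, same but for diameter. The right cap drops on with 1 mm of play all round the plug until its disc rests on the rim: cap origin 132 mm above tube origin. Wrong caps stop short: too small, by about 12 mm (skirt on the rim); too big, by 15 to 18 mm (plug on the rim).
- tube_c: the third tube, same but for diameter; origin, height, wall and mass as tube_a. Tube order in the rack changes from start to start.
- cap_p: one of three black plastic caps lying knob up on the table, alike but for diameter. Origin at the centre of the plug's underside, z up. Plug from z 0 to 18 mm, lower edge bevelled (3 mm in, 4 high); skirt round it, z 6 to 18; the groove between takes the tube wall. Flat top disc z 18 to 22; round knob 25 mm thick, z 22 to 48, gripped from above. About 55 g.
- cap_q: another of the three caps, same shape and heights, same knob. The three plugs are 51, 57 and 63 mm in diameter, their skirts 63.6, 69.6 and 75.6 mm inside and 68, 74 and 80 mm outside; which is which, and which tube each fits, is not known.
- cap_r: the third cap: shape, heights, knob and origin as cap_p, another diameter (see cap_q). The caps change places from start to start.
- glue: bystander: white glue bottle, 50 mm in diameter, 140 mm tall, origin under its centre; loose.
- tape: bystander: roll of brown packing tape lying flat, 104 mm in diameter, 48 mm high, origin under its centre; loose.
- pen_mug: bystander: white mug of pens, 80 mm in diameter, 95 mm high (pens to 165 mm), origin under its centre; loose.
There are look-alikes about, which are no part of the job. Leave any green look-alike of the cap_r alone.

How it is judged:
By the outcome, as a careful person would: the job done as asked, in the order asked, and still so for the second after the job is handed in, with the robot touching nothing.
It also fails if it takes over 72 s, if anything falls off the work surface, if the arm or the gripper's body presses on something with over 40 N, if the wrist force passes 120 N, or if a joint passes its speed limit or range.

## Robot

A 6-joint arm with a two-finger parallel gripper is mounted at the origin on the work surface. World frame = base frame: x ahead of the robot, y to its left, z up, the work surface at z = 0. Lengths are in mm, angles in rad, forces in N, time in s.
With the tool pointing down it reaches from about 350 to 775 mm from the base axis. Payload 7.3 kg.
Tool frame: the origin (TCP) lies at the very end of the fingers, on their centre line; the grasp point (between the pads) lies 19 mm behind it (bot.grasp_offset is the distance from the TCP to the grasp point, in mm); z points along the fingers, y is the direction in which the jaws open and shut (so a half turn about z gives the same grasp; the last joint's range is limited). The gripper opens to 92 mm and grips with 3 to 60 N. Pads are 19 mm wide; open, the fingers measure 130 mm over their backs; the gripper's body (75 mm by 190 mm) begins 47 mm behind the grasp point.
Start: joints at [-1.464, 0.342, 1.524, -0, 1.275, -0.146], TCP at [131.333, -508.327, 226.741] pointing down, gripper open.
Joint ranges: [-2.53, 2.53], [-0.77, 2.02], [0.04, 2.7], [-1, 4.14], [0.28, 2.66], [-3.11, 3.11]. Speed limits (rad/s): [2.57, 2.57, 3.14, 3.14, 3.14, 3.14].

## Interface

Orientations are given as [roll, pitch, yaw] about the fixed x, y, z axes, in that order (R = Rz(yaw) Ry(pitch) Rx(roll)).
In Python, from plant import bot gives the robot as it stands.
- The arm moves only by the tool servo_tool, never from a script. Its arguments are lists of equal length, an entry for each row: "angular": the turn, a rotation vector about the world's x, y, z in degrees, a list of three; "slide": the shift along the world's x, y, z in mm, a list of three; "grip": the opening, from -1 (shut) to 1 (fully open), so that 0 is half open. In form: {"angular": [[ax, ay, az], ...], "slide": [[dx, dy, dz], ...], "grip": [grip, ...]}. A call has 1 to 10 rows; each row is the pose to reach, as a shift and turn from the pose commanded when the call began; what a row does not reach only later rows make up. A row lasts 1/12 s, in which the tool goes at most 41.7 mm and 7.16 degrees, less where a joint would pass 70% of its speed; a pose out of reach is approached as far as the arm can. A call with a gripper value outside its range is refused whole. The fingers move at their own pace and stop on an object; the grip force is fixed at half the most. Time passes only in rows, so rows that repeat a pose let the fingers close. It gives the time, the measured TCP pose, the force and the opening at its end, in the units of the state.
- bot.get_obs(): the state, without advancing time (a new reading comes with each control period).
- bot.capture(name): name is "scene" or "top" or "wrist"; returns a dict with "img" (420x560x3 uint8, blue, green, red), "range_z" (420x560 float32, mm along the optical axis (not along the pixel's ray), 0 where there is no reading), "fov_y" (degrees; the focal length in pixels is half the picture's height over the tangent of half this angle, whatever the lens; pixels are square), "cx", "cy" (the principal point, pixels), "R" (3x3) and "t" (3): a world point X has camera coordinates R X + t; the wrist camera has in their place "T_tool_cam" (4x4, takes a point from camera to tool coordinates, whose origin is the TCP and whose axes are the flange's). Camera axes: x right, y down, z forward; pixel columns grow to the right and rows downward; lengths in mm; the calibration is good to about 2 mm. A picture is of the moment at which its call begins: read the wrist's pose just before it.
- bot.close_job(): hands the job in, once; it reports no verdict.
The state is a dict: "time": time; "joint_positions": joint angles; "dq": joint speeds; "tau": joint torques, N m; "tool_pos": TCP position; "tcp_rot": TCP orientation; "contact_force": force on the tool from outside, world axes, zero at the start; "moment": the same for the moment, N m; "grip_width": finger opening in mm.
Only numpy, scipy, OpenCV 4.12 (cv2) and the standard library are available. Lean on these libraries where they do the work, as an engineer would, in place of code of your own. Each camera call takes 0.05 s, during which the arm holds its last target.

## Working session

There is one attempt and no reset: what is moved stays moved. The work goes in short steps, Python scripts to look and compute and a tool call to move; the robot and the scene stay as the last step left them, time stands still between calls to the robot, and variables do not carry over. Pictures are saved under pics/ and viewed, and the job is handed in when it is done.

Besides the shell and the picture viewer there is one more tool, called after "Call:" as name(argument=value, ...), one argument or row to a line, values as JSON. servo_tool: Moves the arm, as the interface text tells. Its arguments: {"type":"object","properties":{"angular":{"type":"array","items":{"type":"array","items":{"type":"number"}}},"slide":{"type":"array","items":{"type":"array","items":{"type":"number"}}},"grip":{"type":"array","items":{"type":"number"}}},"required":["angular","slide","grip"]}

```bash
ls; mkdir -p pics; python3 - <<'E'
from plant import bot
import cv2,pickle
print(bot.get_obs())
for n in ["scene","top"]:
    c=bot.capture(n); cv2.imwrite(f"pics/{n}0.png",c["img"]); pickle.dump(c,open(n+"0.pkl","wb"))
    print(n,c["fov_y"],c["cx"],c["cy"],c["R"],c["t"])
E
```

```text
pics
{'time': 0.0, 'joint_positions': array([-1.46402169e+00,  3.42707903e-01,  1.52501906e+00, -2.17649792e-05,
        1.27541030e+00, -1.46024365e-01]), 'dq': array([ 0.00013912,  0.00084323,  0.00017045, -0.00040319, -0.00066484,
       -0.00064107]), 'tau': array([-1.74886478e-03, -4.31247389e+01, -2.44218242e+01,  7.16342381e-02,
        5.59303060e-02, -1.20354375e-04]), 'tool_pos': array([ 131.26853691, -507.89751736,  226.05195037]), 'tcp_rot': array([-3.14006145e+00, -2.04158734e-04,  2.52805197e-01]), 'contact_force': array([-0.91194548, -0.33537708,  0.91285805]), 'moment': array([ 0.03079288, -0.02686536, -0.0127303 ]), 'grip_width': 91.92691281989808}
scene 52.88849132827274 276.0885448328823 216.933101610929 [[ 0.17100347  0.98523652 -0.00817394]
 [ 0.72203768 -0.13095727 -0.67934659]
 [-0.6703875   0.11026873 -0.73377204]] [-109.03034927 -369.05728925 1532.38849672]
top 42.55897477996112 279.61517050728855 209.91021854247234 [[ 0.02069636 -0.99978434 -0.00171572]
 [-0.97894425 -0.01991633 -0.20315387]
 [ 0.20307588  0.00588414 -0.97914532]] [   3.2086556   559.2810964  1677.17251014]
```

View pics/scene0.png

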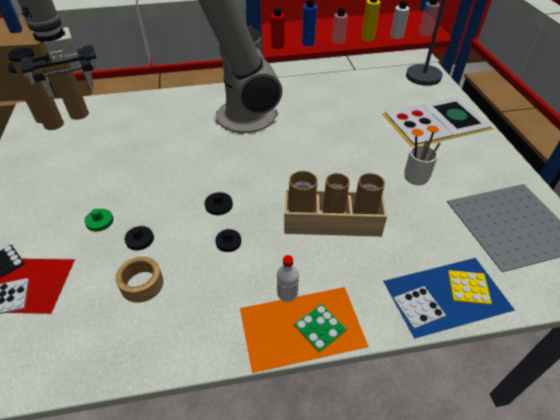

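View pics/top0.png

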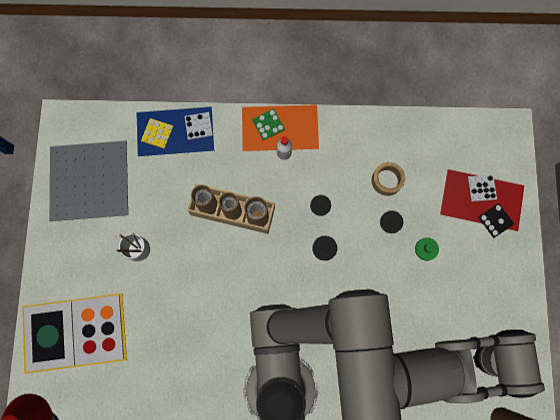

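```bash
cat > h.py <<'E'
import numpy as np,cv2,pickle
def foc(c): return c["img"].shape[0]/2/np.tan(np.radians(c["fov_y"]/2))
def plane(c,uv,z):
    uv=np.atleast_2d(uv).astype(float);f=foc(c)
    d=np.c_[(uv[:,0]-c["cx"])/f,(uv[:,1]-c["cy"])/f,np.ones(len(uv))]
    R=c["R"];o=-R.T@c["t"];w=d@R
    s=(z-o[2])/w[:,2]
    return o+w*s[:,None]
def cloud(c):
    h,w=c["range_z"].shape;u,v=np.meshgrid(np.arange(w),np.arange(h));f=foc(c);Z=c["range_z"]
    P=np.stack([(u-c["cx"])/f*Z,(v-c["cy"])/f*Z,Z],-1)
    return (P-c["t"])@c["R"]
def circ(P):
    A=np.c_[2*P[:,:2],np.ones(len(P))];b=(P[:,:2]**2).sum(1)
    s=np.linalg.lstsq(A,b,rcond=None)[0];return s[0],s[1],np.sqrt(s[2]+s[0]**2+s[1]**2)
E
python3 - <<'E'
from h import *
c=pickle.load(open("top0.pkl","rb"));s=pickle.load(open("scene0.pkl","rb"))
for n,c in (("top",c),("scene",s)):
    P=cloud(c);img=c["img"].astype(int)
    m=(img.max(2)<60).astype(np.uint8)
    k,l,st,ce=cv2.connectedComponentsWithStats(m)
    for i in range(1,k):
        if 150<st[i,4]<2000:
            cs,_=cv2.findContours((l==i).astype(np.uint8),cv2.RETR_EXTERNAL,cv2.CHAIN_APPROX_NONE)
            q=plane(c,cs[0][:,0,:],18);ctr=plane(c,ce[i],20)[0]
            zz=P[l==i][:,2]
            print(n,ce[i].round(1),st[i,4],"ctr",ctr.round(1),"eqR",np.round(circ(q),1),"z",np.percentile(zz,[5,50,95]).round(1))
    H=P[...,2]
    if n=="top":
        for z0,z1 in ((74,86),(148,166)):
            mm=((H>z0)&(H<z1)&(P[...,0]>300)&(P[...,0]<900)).astype(np.uint8)
            k,l,st,ce=cv2.connectedComponentsWithStats(mm)
            for i in range(1,k):
                if st[i,4]>40:
                    X=P[l==i];print(z0,st[i],ce[i].round(1),X.mean(0).round(1),cv2.minAreaRect(X[:,:2].astype(np.float32)))
    cr=c["img"][150:290,120:460] if n=="top" else c["img"][150:300,80:420]
    cv2.imwrite(f"pics/{n}crop.png",cv2.resize(cr,None,fx=2.3,fy=2.3,interpolation=cv2.INTER_CUBIC))
E
```

```text
top [  5.8 146.1] 178 ctr [767.8 943.1  20. ] eqR [771.4 944.4  26.7] z [-743.1 -689.5 -624.8]
top [557.8 183.8] 159 ctr [ 674.  -906.2   20. ] eqR [ 650.2 -934.4   64.2] z [-653.  -632.8 -609.8]
top [320.3 205. ] 324 ctr [ 586.2 -118.6   20. ] eqR [ 586.8 -118.8   32.4] z [15.  22.9 49.3]
top [496.8 219.9] 492 ctr [ 547.8 -696.5   20. ] eqR [ 545.  -693.4   46. ] z [ 1.1  8.9 15.6]
top [391.2 221.6] 396 ctr [ 535.2 -351.    20. ] eqR [ 535.7 -351.4   35.7] z [14.4 23.5 50.4]
top [324.5 247.8] 464 ctr [ 444.4 -133.    20. ] eqR [ 444.8 -133.2   38.1] z [15.2 23.1 47.5]
top [ 47.3 336.1] 1116 ctr [147.6 735.3  20. ] eqR [148.2 736.6  69. ] z [ 3.9 10.8 17.9]
top [ 30.6 408.3] 939 ctr [-67.8 763.   20. ] eqR [-76.9 762.5  57.2] z [391.6 425.4 472.7]
top [506.6 414.9] 318 ctr [ -56.4 -689.5   20. ] eqR [ -68.2 -699.8   40.8] z [ 13.8  88.8 197.7]
74 [187 199  50  24 124] [207.7 213.1] [539.6 242.5  79.6] ((534.8828735351562, 232.6172637939453), (165.61627197265625, 36.20109176635742), 66.45896911621094)
74 [256 207  17  23  76] [265.5 221.3] [516.8  58.4  80.2] ((531.1502075195312, 63.1
[... 1513 characters left out ...]
44.1] z [ 77.2 114.3 146.6]
scene [334.2 200.1] 475 ctr [498.4 192.7  20. ] eqR [493.7 193.2  42.8] z [ 71.4 108.5 145.6]
scene [366.5 201. ] 543 ctr [518.4 281.9  20. ] eqR [513.9 283.2  46.1] z [ 72.5 110.7 146.9]
scene [218.2 203.3] 476 ctr [ 452.  -134.7   20. ] eqR [ 449.  -134.7   40.4] z [13.2 22.8 47.9]
scene [138.7 237.9] 509 ctr [ 542.8 -351.7   20. ] eqR [ 540.2 -352.2   37.4] z [13.2 22.7 48. ]
scene [228.  240.4] 437 ctr [ 593.2 -120.1   20. ] eqR [ 590.7 -120.    34.2] z [12.9 22.9 48.6]
scene [  6.5 263.9] 294 ctr [ 570.9 -675.5   20. ] eqR [ 562.4 -675.6   33. ] z [ 3.6  8.7 12.9]
scene [140.2 267.2] 160 ctr [ 640.7 -343.4   20. ] eqR [ 640.3 -342.9   19.9] z [ 8.3 24.4 41. ]
```

View pics/topcrop.png

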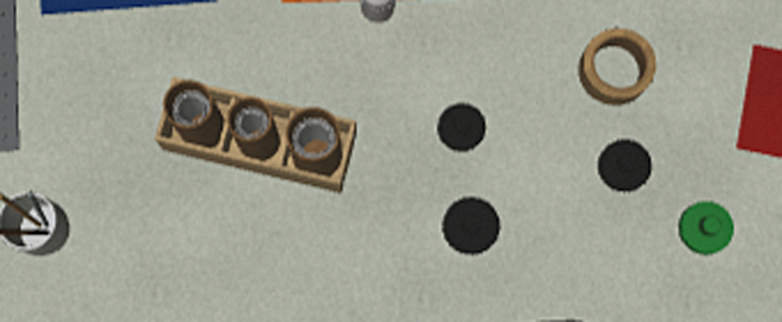

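The top view shows three black caps at pixels (320,205), (324,248) and (391,222), fitted radii 32, 38 and 36 mm. Tube rims at (201,194), (228,201) and (256,208) measure about 66, 60 and 72 mm across. The green look-alike is at (427,249). Next I move in for a wrist view.

Call:
servo_tool(
  angular=[
    [0,0,7],
    [0,0,14],
    [0,0,21],
    [0,0,28],
    [0,0,35],
    [0,0,42],
    [0,0,49],
    [0,0,56],
    [0,0,63],
    [0,0,63],
  ],
  slide=[
    [30,26,10],
    [60,51,20],
    [90,77,30],
    [120,102,40],
    [150,128,50],
    [180,153,60],
    [210,179,70],
    [240,204,75],
    [270,230,75],
    [300,256,75],
  ],
  grip=[1,1,1,1,1,1,1,1,1,1],
)

```text
time: 0.93
tool_pos: [432.5, -250.8, 302.0]
tcp_rot: [3.141, 0.0, 1.359]
contact_force: [0.0, -1.0, 0.5]
grip_width: 91.7
```

Call:
servo_tool(
  angular=[
    [0,0,0],
    [0,0,0],
    [0,0,0],
    [0,0,0],
    [0,0,0],
    [0,0,0],
  ],
  slide=[
    [30,26,10],
    [60,51,20],
    [80,80,20],
    [100,108,20],
    [100,108,20],
    [100,108,20],
  ],
  grip=[1,1,1,1,1,1],
)

```text
time: 1.43
tool_pos: [531.8, -142.8, 321.0]
tcp_rot: [-3.14, -0.0, 1.356]
contact_force: [-0.6, 0.6, 0.0]
grip_width: 91.6
```

```bash
cat > w.py <<'E'
from h import *
from plant import bot
from scipy.spatial.transform import Rotation as Ro
def wrist(name):
    o=bot.get_obs();c=bot.capture("wrist")
    T=np.eye(4);T[:3,:3]=Ro.from_euler("xyz",o["tcp_rot"]).as_matrix();T[:3,3]=o["tool_pos"]
    M=np.linalg.inv(T@np.array(c["T_tool_cam"]));c["R"]=M[:3,:3];c["t"]=M[:3,3]
    cv2.imwrite(f"pics/{name}.png",c["img"]);pickle.dump(c,open(name+".pkl","wb"))
    print(o["time"],o["tool_pos"].round(1),np.degrees(o["tcp_rot"]).round(2),o["contact_force"].round(1),o["grip_width"])
    return c
E
python3 -c "
from w import *
c=wrist('w1');print(np.array(c['T_tool_cam']).round(2),c['fov_y'])"
```

```text
1.4333 [ 531.8 -142.8  321. ] [-1.7992e+02 -1.0000e-02  7.7680e+01] [-0.6  0.6  0. ] 91.61647418188868
[[   0.     -0.96   -0.29   79.61]
 [   1.      0.     -0.      0.68]
 [   0.     -0.29    0.96 -157.94]
 [   0.      0.      0.      1.  ]] 67.53781675207594
```

View pics/w1.png

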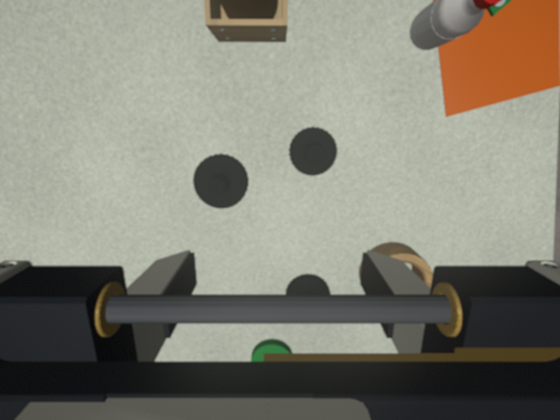

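```bash
cat >> w.py <<'E'
def caps(c):
    img=c["img"].astype(int);m=(img.max(2)<70).astype(np.uint8)
    k,l,st,ce=cv2.connectedComponentsWithStats(m)
    for i in range(1,k):
        x,y,w,h,a=st[i]
        if a>700 and .7<w/h<1.4 and a>.65*w*h:
            cs,_=cv2.findContours((l==i).astype(np.uint8),cv2.RETR_EXTERNAL,cv2.CHAIN_APPROX_NONE)
            print(ce[i].round(),[x,y,w,h],[np.round(circ(plane(c,cs[0][:,0,:],z)),1) for z in (18,22)])
E
python3 -c "
from w import *
c=pickle.load(open('w1.pkl','rb'));caps(c)
P=cloud(c);print(P[181,221],P[151,313],P[100,350])"
```

```text
[313. 151.] [np.int32(291), np.int32(129), np.int32(45), np.int32(45)] [array([ 587.7, -119.5,   31.7]), array([ 587.3, -119.1,   31.4])]
[220. 181.] [np.int32(195), np.int32(155), np.int32(52), np.int32(52)] [array([ 445.8, -133.7,   38.2]), array([ 446.7, -133.1,   37.8])]
[ 453.41683668 -128.94716331   47.70263079] [ 585.77887315 -115.64727922   48.44894398] [ 6.54695683e+02 -6.17749193e+01  1.22550780e-02]
```

Call:
servo_tool(
  angular=[
    [0,0,0],
    [0,0,0],
    [0,0,0],
    [0,0,0],
    [0,0,0],
    [0,0,0],
    [0,0,0],
    [0,0,0],
    [0,0,0],
  ],
  slide=[
    [2,35,3],
    [4,70,6],
    [6,105,9],
    [8,140,12],
    [10,175,15],
    [12,205,18],
    [15,235,20],
    [15,235,20],
    [15,235,20],
  ],
  grip=[1,1,1,1,1,1,1,1,1],
)

```text
time: 2.23
tool_pos: [546.1, 90.4, 341.6]
tcp_rot: [-3.142, 0.001, 1.353]
contact_force: [-0.4, 0.9, -0.1]
grip_width: 91.7
```

```bash
python3 -c "
from w import *
c=wrist('w2')
P=cloud(c);H=P[...,2]
for z0,z1 in ((144,166),(70,90)):
    mm=((H>z0)&(H<z1)).astype(np.uint8)
    k,l,st,ce=cv2.connectedComponentsWithStats(mm)
    for i in range(1,k):
        if st[i,4]>200:
            X=P[l==i];print(z0,st[i],ce[i].round(1),X.mean(0).round(1),cv2.minAreaRect(X[:,:2].astype(np.float32)))
"
```

```text
2.2333 [546.1  90.4 341.6] [-1.800e+02  4.000e-02  7.753e+01] [-0.4  0.9 -0.1] 91.67462012534975
144 [244   0  68  64 824] [277.4  33.2] [580.1 245.9 154. ] ((580.7904663085938, 248.92794799804688), (56.094032287597656, 65.04512786865234), 78.37293243408203)
144 [249  85  57  60 727] [277.1 113.9] [563.5 172.6 154.8] ((563.1527709960938, 171.58067321777344), (58.78814697265625, 58.73807907104492), 78.2353286743164)
144 [246 163  64  64 883] [277.3 197.1] [544.3  84.8 154. ] ((544.9425048828125, 87.09210205078125), (71.98089599609375, 71.16513061523438), 78.52787017822266)
70 [ 239    0   14  216 1070] [244.5  98.4] [526.7 197.3  79.3] ((523.7767333984375, 178.01263427734375), (260.7180480957031, 11.723904609680176), 76.96139526367188)
70 [ 303    0   16  216 1176] [312.2  98.5] [609.6 178.4  79.2] ((603.4791259765625, 160.58343505859375), (260.76513671875, 14.189044952392578), 78.11300659179688)
70 [428 187  40  36 384] [439.3 200. ] [756.   16.3  82. ] ((762.6146240234375, 12.185749053955078), (49.21473693847656, 30.225801467895508), 42.154903411865234)
```

View pics/w2.png

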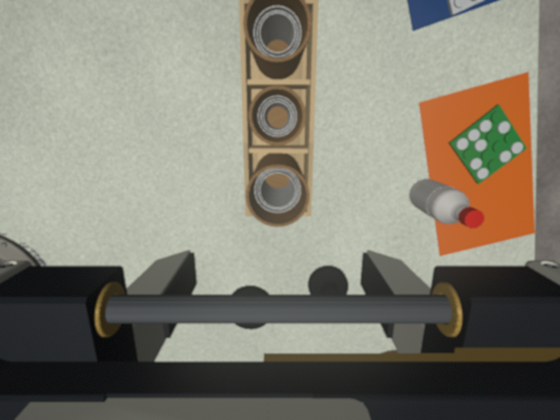

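Call:
servo_tool(
  angular=[
    [0,0,0],
    [0,0,0],
    [0,0,0],
    [0,0,0],
    [0,0,0],
    [0,0,0],
    [0,0,0],
    [0,0,0],
    [0,0,0],
    [0,0,0],
  ],
  slide=[
    [-10,-25,-15],
    [-22,-50,-40],
    [-34,-75,-65],
    [-46,-100,-90],
    [-58,-125,-115],
    [-70,-150,-140],
    [-82,-175,-165],
    [-94,-205,-190],
    [-100.3,-224,-210],
    [-100.3,-224,-220],
  ],
  grip=[1,1,1,1,1,1,0.6,0.4,0.3,0.3],
)

```text
time: 3.12
tool_pos: [442.8, -137.6, 119.5]
tcp_rot: [-3.138, 0.001, 1.346]
contact_force: [-0.2, -0.5, 1.0]
grip_width: 69.9
```

Call:
servo_tool(
  angular=[
    [0,0,0],
    [0,0,0],
    [0,0,0],
    [0,0,0],
    [0,0,0],
    [0,0,0],
    [0,0,0],
    [0,0,0],
    [0,0,0],
    [0,0,0],
  ],
  slide=[
    [0,0,-25],
    [0,0,-50],
    [0,0,-75],
    [0,0,-90],
    [0,0,-95.5],
    [0,0,-95.5],
    [0,0,-95.5],
    [0,0,-95.5],
    [0,0,-95.5],
    [0,0,-95.5],
  ],
  grip=[0.3,0.3,0.3,0.3,0.3,0.3,-1,-1,-1,-1],
)

```text
time: 3.95
tool_pos: [446.5, -133.6, 27.1]
tcp_rot: [3.14, 0.001, 1.352]
contact_force: [-0.5, 0.4, 0.2]
grip_width: 37.4
```

Call:
servo_tool(
  angular=[
    [0,0,0],
    [0,0,0],
    [0,0,0],
    [0,0,0],
    [0,0,0],
  ],
  slide=[
    [0,0,0],
    [0,0,0],
    [0,0,0],
    [0,0,0],
    [0,0,0],
  ],
  grip=[-1,-1,-1,-1,-1],
)

```text
time: 4.37
tool_pos: [446.3, -133.4, 26.6]
tcp_rot: [3.141, 0.0, 1.352]
contact_force: [-0.5, 1.2, 6.7]
grip_width: 24.1
```

Call:
servo_tool(
  angular=[
    [0,0,0],
    [0,0,0],
    [0,0,0],
    [0,0,0],
    [0,0,0],
    [0,0,0],
    [0,0,0],
    [0,0,0],
  ],
  slide=[
    [0,0,15],
    [0,0,45],
    [0,0,80],
    [0,0,115],
    [0,0,150],
    [0,0,180],
    [0,0,190],
    [0,0,190],
  ],
  grip=[-1,-1,-1,-1,-1,-1,-1,-1],
)

```text
time: 5.03
tool_pos: [447.4, -133.9, 219.0]
tcp_rot: [3.136, 0.001, 1.353]
contact_force: [0.4, -0.6, -1.0]
grip_width: 24.1
```

```bash
python3 -c "
from w import *
c=wrist('w3')
"
```

```text
5.0333 [ 447.4 -133.9  219. ] [1.7966e+02 8.0000e-02 7.7500e+01] [ 0.4 -0.6 -1. ] 24.054261795238236
```

View pics/w3.png

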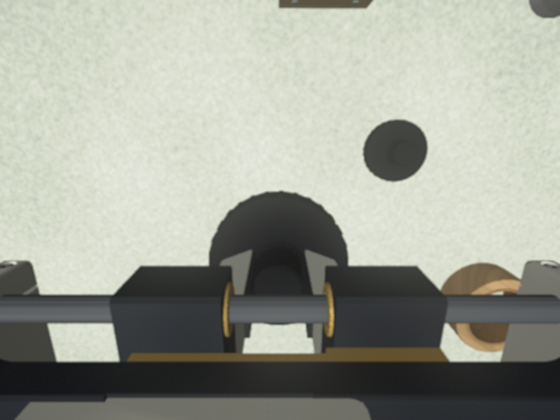

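```bash
cat >> w.py <<'E'
def held(c,o,R):
    img=c["img"].astype(int);m=(img.max(2)<75).astype(np.uint8)
    pts=[]
    for u in range(225,335):
        col=m[150:262,u];i=np.argmax(col)
        if col[i] : pts.append((u,150+i))
    for v in range(215,262,2):
        r=np.nonzero(m[v,190:370])[0]
        if len(r)>20: pts+= [(190+r[0],v),(190+r[-1],v)]
    p=np.array(pts);T=o["tool_pos"]
    for dz in (-4,-8):
        q=plane(c,p,T[2]+dz)
        from scipy.optimize import least_squares
        f=lambda s:np.hypot(q[:,0]-s[0],q[:,1]-s[1])-R
        s=least_squares(f,T[:2],loss="soft_l1").x
        g=np.array(circ(q))
        y=o["tcp_rot"][2];B=np.array([[np.cos(y),np.sin(y)],[np.sin(y),-np.cos(y)]])
        print(dz,"fixedR tool dx,dy",(B@(s-T[:2])).round(1),"free",(B@(g[:2]-T[:2])).round(1),g[2].round(1),np.abs(f(s)).mean())
E
python3 -c "
from w import *
c=pickle.load(open('w3.pkl','rb'))
held(c,dict(tool_pos=np.array([447.4,-133.9,219]),tcp_rot=np.array([0,0,1.353])),40)
"
```

```text
-4 fixedR tool dx,dy [1.6 0.4] free [4.5 0.5] 37.5 0.8089927705430148
-8 fixedR tool dx,dy [0.8 0.5] free [2.7 0.5] 38.4 0.5909029256878522
```

Call:
servo_tool(
  angular=[
    [0,0,0],
    [0,0,0],
    [0,0,0],
    [0,0,0],
    [0,0,0],
    [0,0,0],
    [0,0,0],
    [0,0,0],
    [0,0,0],
    [0,0,0],
  ],
  slide=[
    [10,22,0],
    [25,56,0],
    [40,90,0],
    [56,125,0],
    [72,160,0],
    [86,192,0],
    [95,212,0],
    [98.7,219.6,0],
    [98.7,219.6,0],
    [98.7,219.6,0],
  ],
  grip=[-1,-1,-1,-1,-1,-1,-1,-1,-1,-1],
)

```text
time: 5.92
tool_pos: [543.9, 85.8, 214.7]
tcp_rot: [-3.139, 0.001, 1.353]
contact_force: [-0.1, -1.1, -0.1]
grip_width: 24.4
```

Call:
servo_tool(
  angular=[
    [0,0,0],
    [0,0,0],
    [0,0,0],
    [0,0,0],
    [0,0,0],
    [0,0,0],
    [0,0,0],
    [0,0,0],
    [0,0,0],
  ],
  slide=[
    [0,0,-10],
    [0,0,-20],
    [0,0,-25],
    [0,0,-28],
    [0,0,-31],
    [0,0,-34],
    [0,0,-36],
    [0,0,-37],
    [0,0,-37],
  ],
  grip=[-1,-1,-1,-1,-1,-1,-1,-1,-1],
)

```text
time: 6.67
tool_pos: [544.8, 86.3, 179.3]
tcp_rot: [3.141, -0.0, 1.352]
contact_force: [0.3, 0.4, -0.6]
grip_width: 24.5
```

```bash
python3 -c "
from w import *
c=wrist('w4')
s=bot.capture('scene');cv2.imwrite('pics/s4.png',cv2.resize(s['img'][130:260,250:430],None,fx=4,fy=4,interpolation=cv2.INTER_CUBIC))
"
```

```text
6.6667 [544.8  86.3 179.3] [179.99  -0.    77.49] [ 0.3  0.4 -0.6] 24.496753214856653
```

View pics/w4.png

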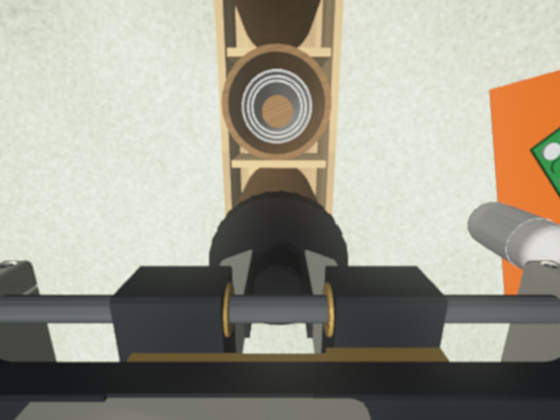

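View pics/s4.png

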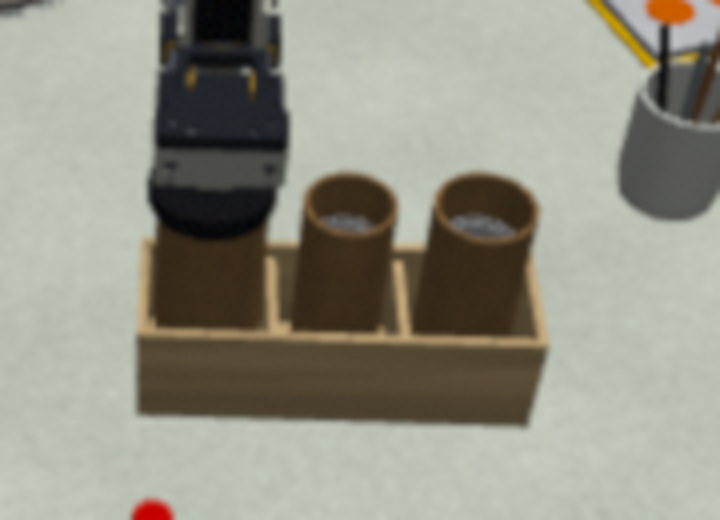

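Call:
servo_tool(
  angular=[
    [0,0,0],
    [0,0,0],
    [0,0,0],
    [0,0,0],
    [0,0,0],
    [0,0,0],
    [0,0,0],
    [0,0,0],
    [0,0,0],
  ],
  slide=[
    [0,0,-2],
    [0,0,-4],
    [0,0,-6],
    [0,0,-8],
    [0,0,-10],
    [0,0,-11],
    [0,0,-12],
    [0,0,-12],
    [0,0,-12],
  ],
  grip=[-1,-1,-1,-1,-1,-1,-1,-1,-1],
)

```text
time: 7.52
tool_pos: [544.6, 86.3, 167.1]
tcp_rot: [-3.141, 0.0, 1.352]
contact_force: [-0.1, 0.6, -0.9]
grip_width: 24.1
```

Call:
servo_tool(
  angular=[
    [0,0,0],
    [0,0,0],
    [0,0,0],
    [0,0,0],
    [0,0,0],
    [0,0,0],
    [0,0,0],
  ],
  slide=[
    [0,0,-1],
    [0,0,-2],
    [0,0,-3],
    [0,0,-3.5],
    [0,0,-4],
    [0,0,-4],
    [0,0,-4],
  ],
  grip=[-1,-1,-1,-1,-1,-1,-1],
)

```text
time: 8.1
tool_pos: [545.1, 86.4, 164.7]
tcp_rot: [3.14, -0.001, 1.352]
contact_force: [-2.9, 1.2, 8.4]
grip_width: 24.4
```

Call:
servo_tool(
  angular=[
    [0,0,0],
    [0,0,0],
    [0,0,0],
    [0,0,0],
    [0,0,0],
    [0,0,0],
    [0,0,0],
    [0,0,0],
    [0,0,0],
    [0,0,0],
  ],
  slide=[
    [0,0,1],
    [0,0,1],
    [0,0,1],
    [0,0,1],
    [0,0,20],
    [0,0,50],
    [0,0,80],
    [0,0,90],
    [0,0,90],
    [0,0,90],
  ],
  grip=[0.1,0.1,0.1,0.1,0.1,0.1,0.1,0.1,0.1,0.1],
)

```text
time: 8.93
tool_pos: [544.5, 86.2, 252.6]
tcp_rot: [-3.141, 0.0, 1.352]
contact_force: [-0.2, 0.1, -0.8]
grip_width: 50.1
```

```bash
python3 -c "
from w import *
c=wrist('w5')
s=bot.capture('scene');cv2.imwrite('pics/s5.png',cv2.resize(s['img'][130:260,250:430],None,fx=4,fy=4,interpolation=cv2.INTER_CUBIC))
"
```

```text
8.9333 [544.5  86.2 252.6] [-1.7999e+02  1.0000e-02  7.7480e+01] [-0.2  0.1 -0.8] 50.1481661639143
```

View pics/s5.png

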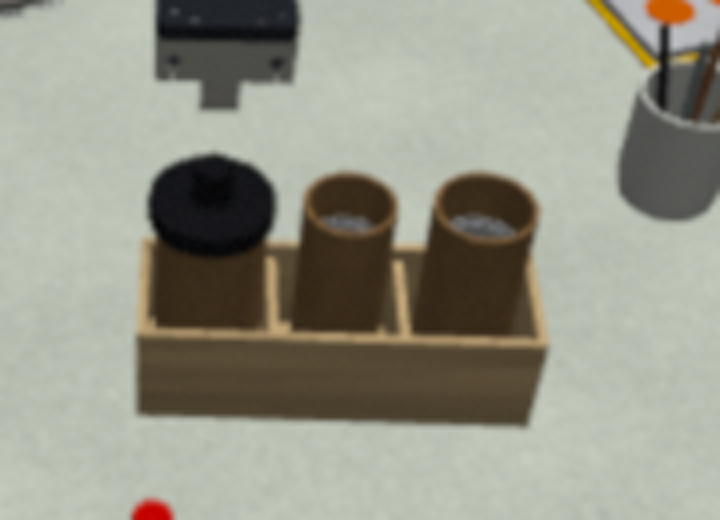

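The big cap is home on the near tube: flat in the picture, with the tip at 164.7 against 164 expected. Now the small cap.

Call:
servo_tool(
  angular=[
    [0,0,0],
    [0,0,0],
    [0,0,0],
    [0,0,0],
    [0,0,0],
    [0,0,0],
    [0,0,0],
    [0,0,0],
    [0,0,0],
    [0,0,0],
  ],
  slide=[
    [4,-20,0],
    [11,-50,0],
    [18,-85,0],
    [25,-120,-15],
    [32,-150,-40],
    [38,-180,-70],
    [43,-200,-100],
    [43,-205.9,-125],
    [43,-205.9,-133],
    [43,-205.9,-133],
  ],
  grip=[0.3,0.3,0.3,0.3,0.3,0.3,0.3,0.3,0.3,0.3],
)

```text
time: 9.87
tool_pos: [585.4, -119.0, 116.5]
tcp_rot: [-3.134, -0.001, 1.351]
contact_force: [-0.4, -0.4, 0.2]
grip_width: 59.8
```

Call:
servo_tool(
  angular=[
    [0,0,0],
    [0,0,0],
    [0,0,0],
    [0,0,0],
    [0,0,0],
    [0,0,0],
    [0,0,0],
    [0,0,0],
    [0,0,0],
    [0,0,0],
  ],
  slide=[
    [0,0,-25],
    [0,0,-50],
    [0,0,-75],
    [0,0,-89],
    [0,0,-94],
    [0,0,-94],
    [0,0,-94],
    [0,0,-94],
    [0,0,-94],
    [0,0,-94],
  ],
  grip=[0.3,0.3,0.3,0.3,0.3,0.3,-1,-1,-1,-1],
)

```text
time: 10.7
tool_pos: [588.4, -119.7, 27.5]
tcp_rot: [3.139, 0.0, 1.352]
contact_force: [-0.0, -0.4, -0.6]
grip_width: 37.6
```

Call:
servo_tool(
  angular=[
    [0,0,0],
    [0,0,0],
    [0,0,0],
    [0,0,0],
    [0,0,0],
  ],
  slide=[
    [0,0,0],
    [0,0,0],
    [0,0,0],
    [0,0,0],
    [0,0,0],
  ],
  grip=[-1,-1,-1,-1,-1],
)

```text
time: 11.12
tool_pos: [587.9, -119.7, 26.7]
tcp_rot: [3.141, 0.0, 1.352]
contact_force: [-0.6, -0.2, 4.0]
grip_width: 24.3
```

Call:
servo_tool(
  angular=[
    [0,0,0],
    [0,0,0],
    [0,0,0],
    [0,0,0],
    [0,0,0],
    [0,0,0],
    [0,0,0],
    [0,0,0],
    [0,0,0],
    [0,0,0],
  ],
  slide=[
    [0,0,15],
    [0,0,45],
    [0,0,80],
    [0,0,115],
    [0,0,150],
    [0,0,185],
    [0,0,215],
    [0,0,230],
    [0,0,230],
    [0,0,230],
  ],
  grip=[-1,-1,-1,-1,-1,-1,-1,-1,-1,-1],
)

```text
time: 11.95
tool_pos: [587.7, -119.6, 256.2]
tcp_rot: [3.141, 0.0, 1.352]
contact_force: [0.1, 0.6, -1.4]
grip_width: 24.3
```

```bash
python3 -c "
from w import *
o=bot.get_obs()
c=wrist('w6');held(c,o,34)
"
```

```text
11.95 [ 587.7 -119.6  256.2] [1.7996e+02 1.0000e-02 7.7480e+01] [ 0.1  0.6 -1.4] 24.33327726890909
-4 fixedR tool dx,dy [2.8 0.4] free [6.2 0.4] 31.2 0.9072207103197888
-8 fixedR tool dx,dy [1.9 0.4] free [4.4 0.4] 32.0 0.702949956805782
```

View pics/w6.png

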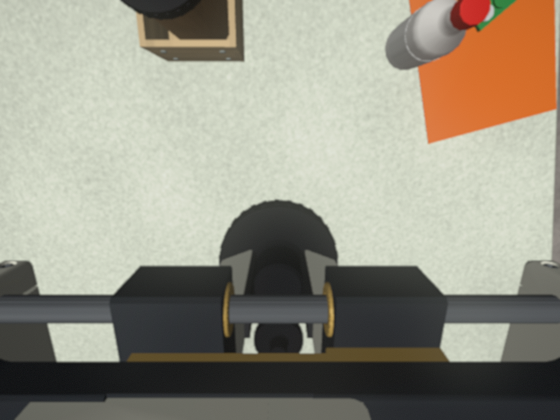

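```bash
cat >> w.py <<'E'
def rims(c):
    P=cloud(c);H=P[...,2];mm=((H>147)&(H<162)).astype(np.uint8)
    k,l,st,ce=cv2.connectedComponentsWithStats(mm)
    for i in range(1,k):
        if st[i,4]>200 and st[i,1]>0:
            cs,_=cv2.findContours((l==i).astype(np.uint8),cv2.RETR_EXTERNAL,cv2.CHAIN_APPROX_NONE)
            print(st[i],np.round(circ(plane(c,cs[0][:,0,:],156)),1),P[l==i].mean(0).round(1))
E
python3 -c "
from w import *
for n in 'w2','w4','w5': print(n);rims(pickle.load(open(n+'.pkl','rb')))
"
```

```text
w2
[249  85  57  60 700] [563.3 171.4  29.4] [563.7 172.6 155.1]
[246 163  64  64 805] [545.1  87.5  35.7] [544.4  85.2 154.8]
w4
[ 222   44  110  116 2953] [563.2 171.4  29.7] [563.7 174.2 154.8]
w5
[ 239   66   78   83 1364] [563.2 171.4  29.6] [563.5 173.4 155.1]
[ 231  168   96   94 5887] [545.3  86.   40.6] [546.2  89.7 159.8]
```

Call:
servo_tool(
  angular=[
    [0,0,0],
    [0,0,0],
    [0,0,0],
    [0,0,0],
    [0,0,0],
    [0,0,0],
    [0,0,0],
    [0,0,0],
    [0,0,0],
    [0,0,0],
  ],
  slide=[
    [-2,20,0],
    [-4,50,0],
    [-7,85,0],
    [-10,120,0],
    [-13,155,0],
    [-16,190,0],
    [-19,225,0],
    [-22,260,0],
    [-24,280,0],
    [-24.6,290.6,0],
  ],
  grip=[-1,-1,-1,-1,-1,-1,-1,-1,-1,-1],
)

```text
time: 12.83
tool_pos: [561.6, 173.7, 253.8]
tcp_rot: [-3.137, 0.001, 1.355]
contact_force: [0.7, -0.3, -0.8]
grip_width: 24.4
```

Call:
servo_tool(
  angular=[
    [0,0,0],
    [0,0,0],
    [0,0,0],
    [0,0,0],
    [0,0,0],
    [0,0,0],
    [0,0,0],
    [0,0,0],
    [0,0,0],
    [0,0,0],
  ],
  slide=[
    [0,0,0],
    [0,0,-15],
    [0,0,-35],
    [0,0,-53],
    [0,0,-65],
    [0,0,-70],
    [0,0,-73],
    [0,0,-75],
    [0,0,-77],
    [0,0,-77],
  ],
  grip=[-1,-1,-1,-1,-1,-1,-1,-1,-1,-1],
)

```text
time: 13.67
tool_pos: [563.4, 170.7, 179.6]
tcp_rot: [3.141, -0.0, 1.352]
contact_force: [-0.6, -0.0, -0.1]
grip_width: 24.7
```

Call:
servo_tool(
  angular=[
    [0,0,0],
    [0,0,0],
    [0,0,0],
    [0,0,0],
    [0,0,0],
    [0,0,0],
    [0,0,0],
    [0,0,0],
    [0,0,0],
  ],
  slide=[
    [0,0,-2],
    [0,0,-4],
    [0,0,-6],
    [0,0,-8],
    [0,0,-10],
    [0,0,-11],
    [0,0,-12],
    [0,0,-12],
    [0,0,-12],
  ],
  grip=[-1,-1,-1,-1,-1,-1,-1,-1,-1],
)

```text
time: 14.42
tool_pos: [563.1, 171.0, 167.2]
tcp_rot: [3.142, 0.0, 1.352]
contact_force: [0.5, 1.0, -1.1]
grip_width: 24.0
```

Call:
servo_tool(
  angular=[
    [0,0,0],
    [0,0,0],
    [0,0,0],
    [0,0,0],
    [0,0,0],
    [0,0,0],
    [0,0,0],
  ],
  slide=[
    [0,0,-1],
    [0,0,-2],
    [0,0,-3],
    [0,0,-3.5],
    [0,0,-4],
    [0,0,-4],
    [0,0,-4],
  ],
  grip=[-1,-1,-1,-1,-1,-1,-1],
)

```text
time: 15.0
tool_pos: [563.5, 171.1, 164.6]
tcp_rot: [3.14, -0.001, 1.352]
contact_force: [-1.8, -0.5, 8.0]
grip_width: 24.1
```

Call:
servo_tool(
  angular=[
    [0,0,0],
    [0,0,0],
    [0,0,0],
    [0,0,0],
    [0,0,0],
    [0,0,0],
    [0,0,0],
    [0,0,0],
    [0,0,0],
    [0,0,0],
  ],
  slide=[
    [0,0,1],
    [0,0,1],
    [0,0,1],
    [0,0,1],
    [0,0,20],
    [0,0,50],
    [0,0,80],
    [0,0,110],
    [0,0,130],
    [0,0,130],
  ],
  grip=[0.1,0.1,0.1,0.1,0.1,0.1,0.1,0.1,0.1,0.1],
)

```text
time: 15.83
tool_pos: [564.8, 171.3, 298.2]
tcp_rot: [3.133, -0.003, 1.352]
contact_force: [0.8, -0.1, 0.4]
grip_width: 50.7
```

```bash
python3 -c "
from w import *
c=wrist('w7');rims(c)
s=bot.capture('scene');cv2.imwrite('pics/s7.png',cv2.resize(s['img'][130:260,250:430],None,fx=4,fy=4,interpolation=cv2.INTER_CUBIC))
"
```

```text
15.8333 [564.8 171.3 298.2] [179.53  -0.19  77.49] [ 0.8 -0.1  0.4] 50.661144071417354
[ 239   75   73   76 1058] [581.7 253.9  32.5] [581.9 255.7 155.1]
[ 241  167   70   70 3010] [564.3 171.6  34.4] [565.  174.7 159.7]
[ 239  244   76   50 2657] [547.6  96.2  32.6] [549.  102.3 159.2]
```

View pics/s7.png

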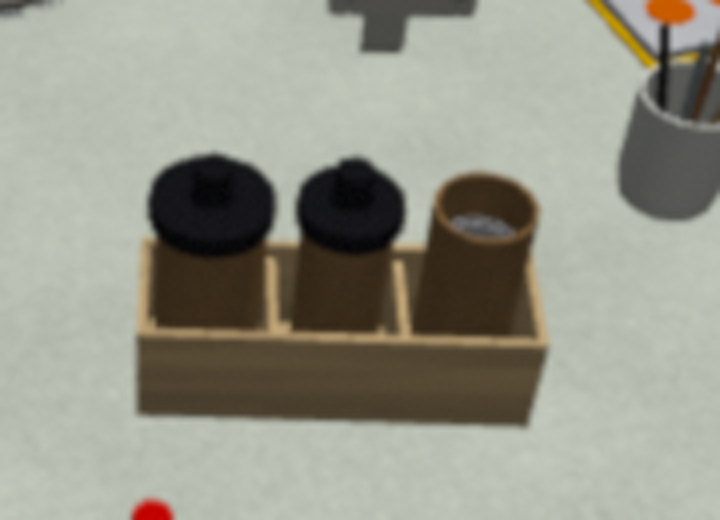

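View pics/w7.png

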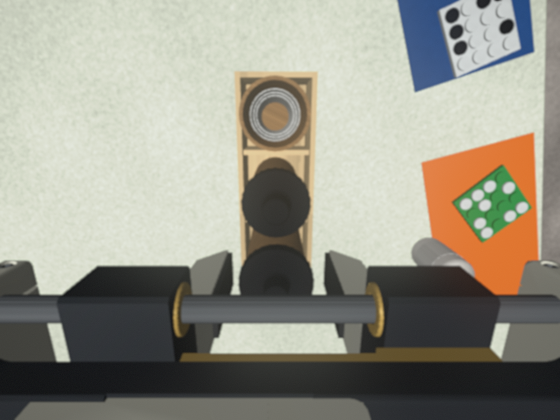

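Both caps sit flat in the scene crop. The remaining open tube is at wrist pixel (276,114). Now the middle cap, which lies near the tape, so I look first.

Call:
servo_tool(
  angular=[
    [0,0,0],
    [0,0,0],
    [0,0,0],
    [0,0,0],
    [0,0,0],
    [0,0,0],
    [0,0,0],
    [0,0,0],
    [0,0,0],
    [0,0,0],
  ],
  slide=[
    [-2,-25,0],
    [-4,-60,0],
    [-6,-100,0],
    [-8,-138,0],
    [-11,-176,0],
    [-14,-214,0],
    [-17,-252,0],
    [-20,-290,0],
    [-23,-328,0],
    [-25,-366,0],
  ],
  grip=[0.1,0.1,0.1,0.1,0.1,0.1,0.1,0.1,0.1,0.1],
)

```text
time: 16.77
tool_pos: [536.9, -196.5, 291.3]
tcp_rot: [-3.138, -0.001, 1.352]
contact_force: [1.0, 0.7, -0.2]
grip_width: 50.4
```

Call:
servo_tool(
  angular=[
    [0,0,0],
    [0,0,0],
    [0,0,0],
    [0,0,0],
    [0,0,0],
    [0,0,0],
    [0,0,0],
    [0,0,0],
    [0,0,0],
    [0,0,0],
  ],
  slide=[
    [-3,-35,0],
    [-6,-70,0],
    [-9,-105,0],
    [-12,-140,0],
    [-15,-175,0],
    [-17,-205,0],
    [-19,-225,0],
    [-19,-235,0],
    [-19,-235,0],
    [-19,-235,0],
  ],
  grip=[0.1,0.1,0.1,0.1,0.1,0.1,0.1,0.1,0.1,0.1],
)

```text
time: 17.6
tool_pos: [518.7, -429.9, 291.0]
tcp_rot: [-3.139, -0.002, 1.351]
contact_force: [-0.4, -0.3, -0.9]
grip_width: 50.3
```

```bash
python3 -c "
from w import *
c=wrist('w8');caps(c)
P=cloud(c);m=((P[...,2]>38)&(P[...,2]<60)&(P[...,0]>570)).astype(np.uint8)
X=P[m>0];print(len(X),X.min(0),X.max(0))
"
```

```text
17.6 [ 518.7 -429.9  291. ] [-1.7984e+02 -1.3000e-01  7.7430e+01] [-0.4 -0.3 -0.9] 50.28663133689005
[279. 120.] [np.int32(253), np.int32(92), np.int32(53), np.int32(55)] [array([ 536.5, -352.8,   34.2]), array([ 536.5, -352.8,   33.9])]
3525 [ 627.72675777 -393.62816553   38.00738137] [ 730.97352091 -290.13427333   50.99149169]
```

View pics/w8.png

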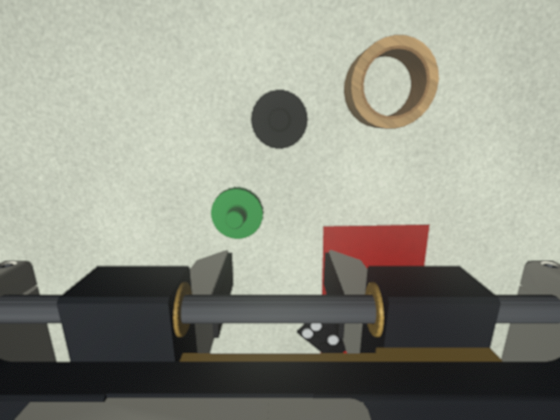

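The wrist view shows the black cap at (279,120), the tape at (394,82), well clear, and the green cap at (237,213), also clear.

Call:
servo_tool(
  angular=[
    [0,0,0],
    [0,0,0],
    [0,0,0],
    [0,0,0],
    [0,0,0],
    [0,0,0],
    [0,0,0],
    [0,0,0],
    [0,0,0],
    [0,0,0],
  ],
  slide=[
    [3,15,-10],
    [7,32,-35],
    [11,50,-65],
    [15,66,-95],
    [17.4,75,-130],
    [17.4,77.8,-160],
    [17.4,77.8,-185],
    [17.4,77.8,-200],
    [17.4,77.8,-205],
    [17.4,77.8,-205],
  ],
  grip=[0.1,0.1,0.1,0.1,0.1,0.1,0.1,0.1,0.1,0.1],
)

```text
time: 18.48
tool_pos: [536.1, -350.5, 87.1]
tcp_rot: [-3.139, -0.001, 1.354]
contact_force: [-0.2, -0.1, 0.8]
grip_width: 50.4
```

Call:
servo_tool(
  angular=[
    [0,0,0],
    [0,0,0],
    [0,0,0],
    [0,0,0],
    [0,0,0],
    [0,0,0],
    [0,0,0],
    [0,0,0],
    [0,0,0],
    [0,0,0],
  ],
  slide=[
    [0,0,-20],
    [0,0,-40],
    [0,0,-55],
    [0,0,-62],
    [0,0,-62],
    [0,0,-62],
    [0,0,-62],
    [0,0,-62],
    [0,0,-62],
    [0,0,-62],
  ],
  grip=[0.1,0.1,0.1,0.1,0.1,0.1,-1,-1,-1,-1],
)

```text
time: 19.32
tool_pos: [536.8, -352.5, 27.0]
tcp_rot: [3.14, 0.001, 1.352]
contact_force: [1.0, 0.9, -0.1]
grip_width: 28.4
```

Call:
servo_tool(
  angular=[
    [0,0,0],
    [0,0,0],
    [0,0,0],
    [0,0,0],
  ],
  slide=[
    [0,0,0],
    [0,0,0],
    [0,0,0],
    [0,0,0],
  ],
  grip=[-1,-1,-1,-1],
)

```text
time: 19.65
tool_pos: [536.7, -352.4, 26.8]
tcp_rot: [3.141, 0.0, 1.352]
contact_force: [-1.0, 1.1, 5.0]
grip_width: 24.0
```

Call:
servo_tool(
  angular=[
    [0,0,0],
    [0,0,0],
    [0,0,0],
    [0,0,0],
    [0,0,0],
    [0,0,0],
    [0,0,0],
    [0,0,0],
    [0,0,0],
    [0,0,0],
  ],
  slide=[
    [0,0,15],
    [0,0,45],
    [0,0,80],
    [0,0,115],
    [0,0,150],
    [0,0,185],
    [0,0,215],
    [0,0,230],
    [0,0,230],
    [0,0,230],
  ],
  grip=[-1,-1,-1,-1,-1,-1,-1,-1,-1,-1],
)

```text
time: 20.48
tool_pos: [536.5, -352.2, 256.0]
tcp_rot: [3.141, 0.0, 1.352]
contact_force: [0.4, 0.9, -2.2]
grip_width: 24.2
```

```bash
python3 -c "
from w import *
o=bot.get_obs()
c=wrist('w9');held(c,o,37)
"
```

```text
20.4833 [ 536.5 -352.2  256. ] [1.7998e+02 1.0000e-02 7.7490e+01] [ 0.4  0.9 -2.2] 24.20994379770945
-4 fixedR tool dx,dy [2.2 0.4] free [5.2 0.5] 34.4 0.8548426881364963
-8 fixedR tool dx,dy [1.3 0.4] free [3.4 0.5] 35.3 0.6479207438472161
```

View pics/w9.png

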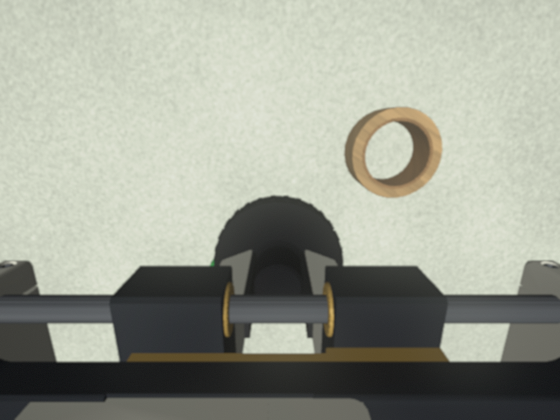

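Call:
servo_tool(
  angular=[
    [0,0,0],
    [0,0,0],
    [0,0,0],
    [0,0,0],
    [0,0,0],
    [0,0,0],
    [0,0,0],
    [0,0,0],
    [0,0,0],
    [0,0,0],
  ],
  slide=[
    [1,20,0],
    [3,50,0],
    [5,85,0],
    [7,122,0],
    [9,160,0],
    [11,198,0],
    [14,236,0],
    [17,274,0],
    [19,312,0],
    [21,350,0],
  ],
  grip=[-1,-1,-1,-1,-1,-1,-1,-1,-1,-1],
)

```text
time: 21.37
tool_pos: [556.3, -0.3, 253.7]
tcp_rot: [-3.137, 0.0, 1.352]
contact_force: [0.5, 0.1, -0.5]
grip_width: 23.8
```

Call:
servo_tool(
  angular=[
    [0,0,0],
    [0,0,0],
    [0,0,0],
    [0,0,0],
    [0,0,0],
    [0,0,0],
    [0,0,0],
    [0,0,0],
    [0,0,0],
    [0,0,0],
  ],
  slide=[
    [2,35,0],
    [4,70,0],
    [6,105,0],
    [8,135,0],
    [9,158,0],
    [10,170,0],
    [10,170,0],
    [10,170,0],
    [10,170,0],
    [10,170,0],
  ],
  grip=[-1,-1,-1,-1,-1,-1,-1,-1,-1,-1],
)

```text
time: 22.2
tool_pos: [567.6, 166.2, 255.9]
tcp_rot: [-3.141, 0.001, 1.35]
contact_force: [-0.6, -1.1, 0.5]
grip_width: 24.4
```

```bash
python3 -c "
from w import *
c=wrist('w10');rims(c)
"
```

```text
22.2 [567.6 166.2 255.9] [-1.7998e+02  4.0000e-02  7.7380e+01] [-0.6 -1.1  0.5] 24.41386985531853
[ 229   60   85   90 1511] [581.7 253.9  32.6] [581.7 256.4 155. ]
[ 233  169   80   46 1743] [565.  180.1  26.1] [566.9 192.4 159.3]
[251 323  55  16 529] [543.1  62.   19.6] [542.3  55.6 160. ]
```

View pics/w10.png

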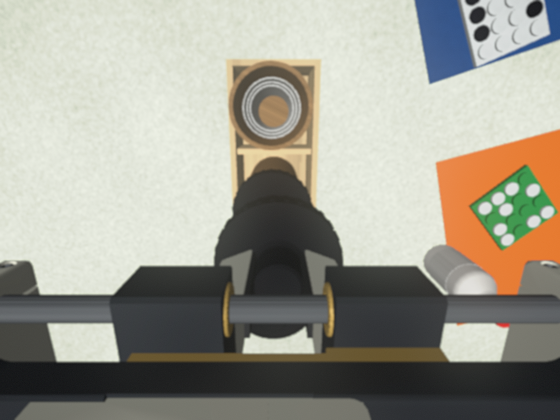

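Call:
servo_tool(
  angular=[
    [0,0,0],
    [0,0,0],
    [0,0,0],
    [0,0,0],
    [0,0,0],
    [0,0,0],
    [0,0,0],
    [0,0,0],
    [0,0,0],
    [0,0,0],
  ],
  slide=[
    [3,20,0],
    [7,45,0],
    [11,70,0],
    [14.1,82,0],
    [14.1,85.7,-10],
    [14.1,85.7,-30],
    [14.1,85.7,-50],
    [14.1,85.7,-60],
    [14.1,85.7,-65],
    [14.1,85.7,-65],
  ],
  grip=[-1,-1,-1,-1,-1,-1,-1,-1,-1,-1],
)

```text
time: 23.08
tool_pos: [581.3, 252.4, 190.0]
tcp_rot: [-3.14, 0.001, 1.351]
contact_force: [0.1, -0.5, -0.7]
grip_width: 24.2
```

Call:
servo_tool(
  angular=[
    [0,0,0],
    [0,0,0],
    [0,0,0],
    [0,0,0],
    [0,0,0],
    [0,0,0],
    [0,0,0],
    [0,0,0],
  ],
  slide=[
    [0,0,0],
    [0,0,-3],
    [0,0,-6],
    [0,0,-8],
    [0,0,-10],
    [0,0,-12],
    [0,0,-12],
    [0,0,-12],
  ],
  grip=[-1,-1,-1,-1,-1,-1,-1,-1],
)

```text
time: 23.75
tool_pos: [581.6, 253.5, 179.1]
tcp_rot: [-3.141, 0.0, 1.352]
contact_force: [0.4, 0.9, -0.7]
grip_width: 23.7
```

Call:
servo_tool(
  angular=[
    [0,0,0],
    [0,0,0],
    [0,0,0],
    [0,0,0],
    [0,0,0],
    [0,0,0],
    [0,0,0],
    [0,0,0],
    [0,0,0],
  ],
  slide=[
    [0,0,-2],
    [0,0,-4],
    [0,0,-6],
    [0,0,-8],
    [0,0,-10],
    [0,0,-11],
    [0,0,-12],
    [0,0,-12],
    [0,0,-12],
  ],
  grip=[-1,-1,-1,-1,-1,-1,-1,-1,-1],
)

```text
time: 24.5
tool_pos: [581.7, 253.5, 167.2]
tcp_rot: [3.141, -0.0, 1.352]
contact_force: [0.1, -0.0, -0.5]
grip_width: 24.1
```

Call:
servo_tool(
  angular=[
    [0,0,0],
    [0,0,0],
    [0,0,0],
    [0,0,0],
    [0,0,0],
    [0,0,0],
    [0,0,0],
  ],
  slide=[
    [0,0,-1],
    [0,0,-2],
    [0,0,-3],
    [0,0,-3.5],
    [0,0,-4],
    [0,0,-4],
    [0,0,-4],
  ],
  grip=[-1,-1,-1,-1,-1,-1,-1],
)

```text
time: 25.08
tool_pos: [581.9, 253.6, 164.8]
tcp_rot: [3.14, -0.001, 1.352]
contact_force: [-1.0, -1.7, 7.1]
grip_width: 24.4
```

Home. Release, rise, and back away so the cameras see the rack.

Call:
servo_tool(
  angular=[
    [0,0,0],
    [0,0,0],
    [0,0,0],
    [0,0,0],
    [0,0,0],
    [0,0,0],
    [0,0,0],
    [0,0,0],
    [0,0,0],
    [0,0,0],
  ],
  slide=[
    [0,0,1],
    [0,0,1],
    [0,0,1],
    [0,0,1],
    [0,0,20],
    [0,0,50],
    [0,0,80],
    [0,0,115],
    [0,0,150],
    [0,0,170],
  ],
  grip=[0.1,0.1,0.1,0.1,0.1,0.1,0.1,0.1,0.1,0.1],
)

```text
time: 25.92
tool_pos: [582.2, 253.6, 337.6]
tcp_rot: [3.137, -0.003, 1.352]
contact_force: [0.2, 0.1, 1.0]
grip_width: 50.5
```

Call:
servo_tool(
  angular=[
    [0,0,0],
    [0,0,0],
    [0,0,0],
    [0,0,0],
    [0,0,0],
    [0,0,0],
    [0,0,0],
    [0,0,0],
    [0,0,0],
    [0,0,0],
  ],
  slide=[
    [-5,-25,0],
    [-10,-55,0],
    [-15,-90,0],
    [-20,-125,0],
    [-25,-160,0],
    [-30,-190,0],
    [-35,-210,0],
    [-35,-220,0],
    [-35,-220,0],
    [-35,-220,0],
  ],
  grip=[0.1,0.1,0.1,0.1,0.1,0.1,0.1,0.1,0.1,0.1],
)

```text
time: 26.75
tool_pos: [546.9, 33.8, 333.2]
tcp_rot: [3.142, -0.001, 1.352]
contact_force: [0.9, 0.5, -0.3]
grip_width: 50.4
```

```bash
python3 -c "
from w import *
c=wrist('w11')
P=cloud(c)
s=bot.capture('scene');t=bot.capture('top')
cv2.imwrite('pics/s11.png',s['img'])
cv2.imwrite('pics/s11c.png',cv2.resize(s['img'][130:260,250:430],None,fx=4,fy=4,interpolation=cv2.INTER_CUBIC))
Q=cloud(s)
for x,y in ((545,86),(563.3,171.3),(581.8,253.6)):
  for n,A in (('w',P),('s',Q)):
    d=np.hypot(A[...,0]-x,A[...,1]-y);k=(d<9)&(A[...,2]>150);r=(d>18)&(d<29)&(A[...,2]>145)
    print(n,(x,y),'knob z',np.median(A[k][:,2]) if k.any() else None,'disc z',np.median(A[r][:,2]) if r.any() else None)
"
```

```text
26.75 [546.9  33.8 333.2] [ 1.800e+02 -4.000e-02  7.744e+01] [ 0.9  0.5 -0.3] 50.40312662612766
w (545, 86) knob z 185.96856342624605 disc z 427.5716412727857
s (545, 86) knob z 186.5873476195222 disc z 164.09194930274091
w (563.3, 171.3) knob z 185.89638500419215 disc z 159.83662989684487
s (563.3, 171.3) knob z 186.9336230558284 disc z 160.87568246001757
w (581.8, 253.6) knob z None disc z None
s (581.8, 253.6) knob z 186.85405944236308 disc z 160.90145923637607
```

View pics/s11.png

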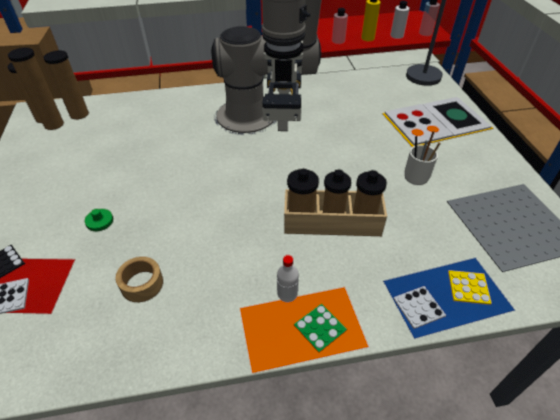

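View pics/s11c.png

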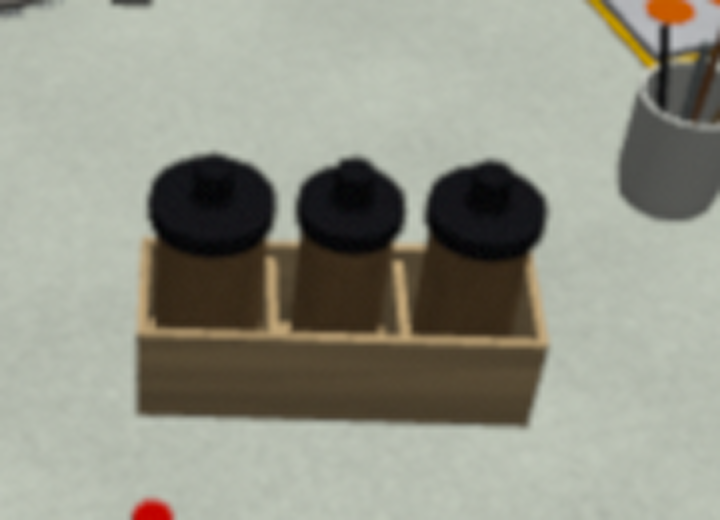

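All three caps sit flat, with knob tops at about 186 to 187 mm against 186 expected. The bystanders at pixels (139,279), (288,283) and (421,160) have not moved.

```bash
python3 -c "
from plant import bot
bot.close_job()"
```

```text
the job is handed in; nothing more can be done
```

All three tubes are closed, and I handed the job in at about 27 s of the 72 s allowed. I matched each cap to its tube by diameters measured in the camera images, so no wrong cap had to be tried:

- **Largest cap:** on the 72 mm tube, at the near end of the rack.
- **Smallest cap:** on the 60 mm tube, in the middle cell.
- **Middle cap:** on the 66 mm tube, at the far end.

**Seating:** each cap slid on freely and stopped only when its disc met the rim, at about 7–8 N. The tip was then at 164.6–164.8 mm, against 164 mm expected. After release the knob tops measured 186–187 mm (186 expected), and the caps look flat in the picture.

**Left alone:** the tubes stand in their cells. The glue, tape, mug and green look-alike look undisturbed.

**Checks that disagreed:**
- The in-hand check put each cap 1–3 mm off-centre along the tool's x axis. The seated largest cap lay right under the tip, so I took that as bias and corrected by under 1 mm.
- In the final check, two depth readings at the near-end tube's disc were off (428 and 164 mm), probably because they picked up the gripper and the knob. The far-end tube was out of the wrist camera's view, so its heights come from the scene camera only.

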